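# Scoop the standoff out of the swarf tray

## Robot

A 7-joint arm with a two-finger parallel gripper is mounted at the origin on a cart in front of the work surface, level with it; the furniture and walls round the work are solid. World frame = base frame: x ahead of the robot, y to its left, z up, the work surface at z = 0. Lengths are in mm, angles in degrees, forces in N, time in s.
With the tool pointing down it reaches from about 400 to 875 mm from the base axis. Payload 19.3 kg.
Tool frame: the origin (TCP) lies at the very end of the fingers, on their centre line; the grasp point (between the pads) lies 19 mm behind it; z points along the fingers, y is the line along which they close (so a half turn about z gives the same grasp; the last joint's range is limited). The gripper opens to 85 mm and grips with 20 to 120 N. Pads are 22 mm wide; open, the fingers measure 114 mm over their backs; the gripper's body (76 mm by 85 mm) begins 54 mm behind the grasp point. The pads swing forward as they close: fully open they stand 13 mm farther back than shut.
Start: joints at [-76.501, 29.874, -2.08, 91.645, 1.215, 58.505, -6.463], TCP at [188.179, 595.989, 231.291] pointing down, gripper open.
Joint ranges: [-166.77, 166.77], [-17.47, 122.26], [-85.68, 81.53], [9.62, 139.38], [-72.42, 252.41], [9.2, 110.78], [-144.41, 144.41]. Speed limits (degrees/s): [108.29, 108.29, 136.94, 136.94, 172.46, 172.46, 172.46].

## Interface

Orientations are given as [roll, pitch, yaw] about the fixed x, y, z axes, in that order (R = Rz(yaw) Ry(pitch) Rx(roll)).
In Python, from bench import r gives the robot as it stands.
- The arm moves only by the tool send_rows, never from a script. Its argument "motion" is text: rows parted by semicolons, each of 7 numbers parted by spaces: the shift along the tool's x, y, z in m, then the turn, a rotation vector about the tool's x, y, z in degrees, then the finger opening in m, from 0 to 0.0854. A call has 1 to 20 rows; each row shifts and turns the commanded pose from where the row before left it, along the tool's axes as they then stand; what a row does not reach is not made up. A row lasts 1/12 s, in which the tool goes at most 41.7 mm and 7.16 degrees, less where a joint would pass 70% of its speed; a pose out of reach is approached as far as the arm can. A call with a gripper value outside its range is refused whole. The fingers move at their own pace and stop on an object; "newtons" is the grip in N (left out, the last holds). Time passes only in rows, so rows that do not move let the fingers close. It gives the time, the measured TCP pose, the force, the opening and the grip force at its end, in the units of the state.
- r.state(): the state, without advancing time (a new reading comes with each control period).
- r.snapshot(name): name is "scene" or "top" or "wrist"; returns (picture, depth): 480x640x3 uint8, red, green, blue; 480x640 float32, mm along the optical axis (not along the pixel's ray), 0 where there is no reading.
- r.get_calibration(name): a dict with "fx", "fy", "cx", "cy" (pixels), "extrinsics" (4x4, takes a point from world to camera coordinates); the wrist camera has in their place "tool_from_camera" (4x4, takes a point from camera to tool coordinates, whose origin is the TCP and whose axes are the flange's). Camera axes: x right, y up, looking along -z (the intrinsics and any distortion apply to the point x, -y, -z); pixel columns grow to the right and rows downward; lengths in mm; the calibration is good to about 2 mm. The wrist camera is an equidistant fisheye: a pixel r from the principal point sees the ray r / f radians off the axis. A picture is of the moment at which its call begins: read the wrist's pose just before it. get_calibration takes no time and is no camera call.
- r.job_done(): hands the job in; it is judged then, once.
Trained networks look in the newest picture that a camera, given by its name, has taken for a name from the list of things; names that differ only in an ending like _2 or _b are one class to them, and where a whole thing is asked for, a point or a joint stands for the part that bears it (a point fixed in the world has none). Each returns a list of dicts, best first, with "p" (0 to 1); they miss things now and then, are a little off and sometimes report something else, mostly with a low value. They report only what shows in the picture. A call takes as long as a camera call. They do not tell look-alikes from the thing itself.
- r.look_for(label, camera): "location" ([row, column] as shares, 0 to 1, of the picture: columns of its width, rows of its height, amid what is visible of it).
- r.cut_out(label, camera): "pixels" (480x640 bool, what is visible of it) and "location" ([row, column] as shares, 0 to 1, of the picture: columns of its width, rows of its height, amid what is visible of it).
The state is a dict: "time": time; "joints": joint angles; "joint_velocities": joint speeds; "joint_torque": joint torques, N m; "tcp_pos": TCP position; "eef_rot": TCP orientation; "ft_force": force on the tool from outside, world axes, zero at the start; "ft_torque": the same for the moment, N m; "gripper_width": opening from 0.0 (shut) to 1.0 (fully open); "finger_force": force on a finger pad.
Only numpy, scipy, OpenCV 4.12 (cv2) and the standard library are available. Lean on these libraries where they do the work, as an engineer would, in place of code of your own. Each camera call takes 0.05 s, during which the arm holds its last target. There are 200 camera calls.

## Task

Use the slotted scoop to fetch the red standoff out of the green swarf tray, so that the small steel slugs slip through the slots and all stay behind in the tray; shake any that ride up on the wires back into the tray. Then set the scoop back down upright on the bench, about where it stood, with the standoff lying in it, and let go. Do not touch the standoff or the slugs with the gripper, as the swarf is oily and sharp.

Things in the scene. Friction and masses are not known exactly. Their poses are not given: they have to be found in the camera images.
- scoop: Slotted steel scoop, 70 x 84 x 112 mm. Origin: centre of underside; x forward to the tine tips at x = 38. Six wire tines along x, 13 mm slots, tips 2 high, ramp to a 5 mm ridge at x = 26, then a pocket to the heel wires (x = -30); side wires at y = +-40. Orange grip block over it, 16 thick (x) x 46 wide (y), z = 76 to 112, centred on x = y = 0: hold by its wide faces, closing along x.
- swarf_tray: Green tray fixed to the bench, inside 175 (x) x 110 (y) mm, floor 4 thick, walls 8 thick, to z = 44. Origin: centre of underside. +x end is far from the robot; the near end bears a white label. Floor from x = -87 to -10 starts empty: room to set the scoop in (origin x = -50), facing +x. Run forward, its tips meet the +x end wall with its origin at x = 49; the standoff rolls to that wall and up the ramp.
- standoff: Dark red ribbed insulator with a brass core, a cylinder 38 mm in diameter and 40 mm long, about 60 g, lying on its side in the tray, roughly across it; it rolls. Origin: its centre; y is the cylinder's axis. In the scoop's pocket its centre is about 21 mm above the scoop's underside.
- slug_1: Steel punch slug, a disc 9 mm in diameter and 6 mm high, 10 g, loose on the tray's floor, near its middle. Origin: centre of its underside. It passes through the scoop's slots, but may be pinched at the end wall or ride up on a wire: back off a few mm before lifting, and shake the scoop sideways a little over the tray.
- slug_2: The same as slug_1, also near the middle of the tray.
- slug_3: The same as slug_1, near the +x end wall of the tray.
There are look-alikes about, which are no part of the job. Leave any blue or orange look-alike of the standoff alone.

How it is judged:
By the outcome, as a careful person would: the job done as asked, in the order asked, and still so for the second after the job is handed in, with the robot touching nothing.
It also fails if it takes over 51 s, if anything falls off the work surface, if the arm or the gripper's body presses on something with over 40 N, if the wrist force passes 120 N, or if a joint passes its speed limit or range.

## Working session

There is one attempt and no reset: what is moved stays moved. The work goes in short steps, Python scripts to look and compute and a tool call to move; the robot and the scene stay as the last step left them, time stands still between calls to the robot, and variables do not carry over. Pictures are saved under pics/ and viewed, at most 10 in all, crops included, and the job is handed in when it is done.

Besides the shell and the picture viewer there is one more tool, called after "Request:" as name(argument=value, ...) on one line, values as JSON. send_rows: Moves the arm, as the interface text tells. Its arguments: {"type":"object","properties":{"motion":{"type":"string"},"newtons":{"type":"number"}},"required":["motion"]}

```bash
mkdir -p pics; cat > h.py <<'E'
import numpy as np, cv2
from bench import r
from scipy.spatial.transform import Rotation as R
def world(cam, d, rows, cols):
    c=r.get_calibration(cam); z=d[rows,cols]
    P=np.stack([(cols-c['cx'])/c['fx']*z, -(rows-c['cy'])/c['fy']*z, -z, np.ones_like(z)])
    return (np.linalg.inv(np.array(c['extrinsics']))@P)[:3].T
E
python3 - <<'E'
from h import *
s=r.state(); print(s['time'],s['tcp_pos'],s['eef_rot'],s['gripper_width'])
ims=[]
for cam in ['scene','top']:
    im,d=r.snapshot(cam); ims.append(im); np.save(cam+'.npy',d)
    cv2.imwrite(f'pics/{cam}0.png',im[:,:,::-1])
    for l in ['scoop','swarf_tray','standoff','slug_1']:
        for o in r.cut_out(l,cam)[:4]:
            rr,cc=np.nonzero(o['pixels']&(d>0)); 
            if len(rr)<3: continue
            P=world(cam,d,rr,cc); print(cam,l,round(o['p'],2),np.round(np.array(o['location'])*[480,640]),np.round(np.median(P,0)),np.round(np.percentile(P,3,axis=0)),np.round(np.percentile(P,97,axis=0)))
print(r.state()['time'])
E
```

```text
0.0 [188.0859755  595.67942433 230.72886089] [-1.79936834e+02  3.84716807e-03  1.62478019e+02] 1.0001177917263453
scene scoop 0.87 [171. 253.] [577. 184.  93.] [571. 160.  -2.] [601. 241. 112.]
scene swarf_tray 0.7 [278. 307.] [578. -48.  13.] [ 490. -116.    1.] [675.   8.  43.]
scene standoff 0.83 [324. 432.] [ 700. -222.   33.] [ 687. -232.   15.] [ 723. -207.   37.]
scene standoff 0.76 [338. 375.] [ 609. -203.   30.] [ 592. -219.    6.] [ 634. -181.   37.]
scene standoff 0.58 [224. 293.] [609.  75.  27.] [595.  67.  -1.] [629. 108.  36.]
top scoop 0.93 [248. 212.] [578. 200. 110.] [548. 176.  13.] [597. 240. 114.]
top swarf_tray 0.97 [256. 355.] [578. -53.   5.] [ 493. -110.    1.] [673.   9.  45.]
top swarf_tray 0.4 [231. 348.] [624. -49.  37.] [608. -68.  18.] [641. -29.  42.]
top standoff 0.88 [237. 280.] [610.  88.  33.] [595.  69.   3.] [626. 106.  38.]
top standoff 0.73 [191. 437.] [ 706. -219.   32.] [ 686. -237.   14.] [ 727. -205.   38.]
top standoff 0.64 [240. 425.] [ 612. -194.   33.] [ 593. -216.    1.] [ 633. -177.   38.]
top standoff 0.57 [231. 349.] [624. -49.  37.] [608. -70.   5.] [642. -29.  42.]
0.5
```

View pics/top0.png

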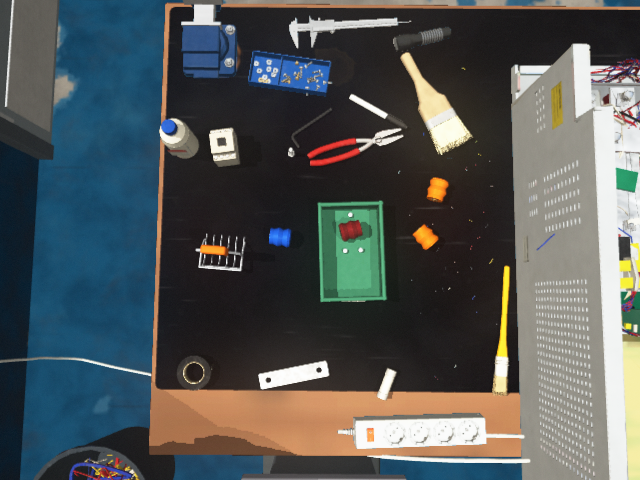

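View pics/scene0.png

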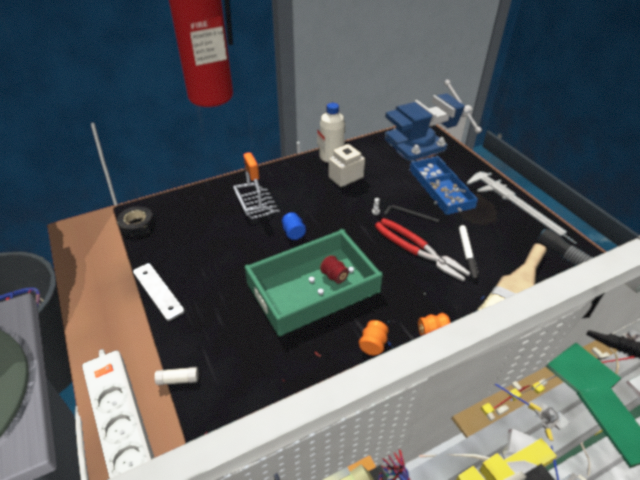

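```bash
python3 - <<'E'
from h import *
im=cv2.imread('pics/top0.png')
a=cv2.resize(im[220:285,185:260],None,fx=6,fy=6,interpolation=2); b=cv2.resize(im[195:305,310:395],None,fx=3.5,fy=3.5,interpolation=2)
h=max(len(a),len(b)); a,b=[cv2.copyMakeBorder(x,0,h-len(x),0,0,0) for x in (a,b)]
cv2.imwrite('pics/c0.png',np.hstack([a,b]))
d=np.load('top.npy'); c=r.get_calibration('top')
# grip top & tray rim
m=np.zeros((480,640),bool); m[225:280,190:255]=1
rr,cc=np.nonzero(m&(d>0)); P=world('top',d,rr,cc); g=P[(P[:,2]>100)]
print('grip',len(g),cv2.minAreaRect(g[:,:2].astype(np.float32)),g.mean(0))
# tines: bright pixels, intersect plane z=4
g8=cv2.cvtColor(im,6)
E_=np.linalg.inv(np.array(c['extrinsics']))
def plane(rr,cc,z):
    v=np.stack([(cc-c['cx'])/c['fx'],-(rr-c['cy'])/c['fy'],-np.ones(len(rr))]); v=E_[:3,:3]@v
    o=E_[:3,3]; return (o[:,None]+v*((z-o[2])/v[2])).T
rr,cc=np.nonzero(m&(g8>110)&(im[...,0]>90)); W=plane(rr,cc,5)
print('wires',len(rr),cv2.minAreaRect(W[:,:2].astype(np.float32)),W.min(0),W.max(0))
hsv=cv2.cvtColor(im,40); gm=(hsv[...,0]>55)&(hsv[...,0]<90)&(hsv[...,1]>80); gm[:195]=0;gm[305:]=0;gm[:,:310]=0;gm[:,395:]=0
rr,cc=np.nonzero(gm&(d>0));P=world('top',d,rr,cc);t=P[P[:,2]>39]
print('rim',len(t),cv2.minAreaRect(t[:,:2].astype(np.float32)),t.min(0),t.max(0))
for u,v in [(351,215),(345,251),(361,250)]: print('slug',plane(np.array([v]),np.array([u]),10))
E
```

```text
grip 238 ((578.5862426757812, 201.75619506835938), (46.18408966064453, 16.640274047851562), 85.84994506835938) [578.11200677 200.65498139 110.45922257]
wires 385 ((582.0260620117188, 208.4149169921875), (94.03453826904297, 68.19244384765625), 85.22715759277344) [546.50606007 160.03322573   5.        ] [617.83426631 255.12034698   5.        ]
rim 1249 ((583.783935546875, -50.879852294921875), (190.81845092773438, 125.93556213378906), 1.937826156616211) [ 487.37645701 -116.92317004   39.01874421] [680.78920309  13.54711261  48.65757901]
slug [[657.54426666 -52.37729875  10.        ]]
slug [[585.54108815 -40.59637614  10.        ]]
slug [[587.76138643 -72.26627384  10.        ]]
```

View pics/c0.png

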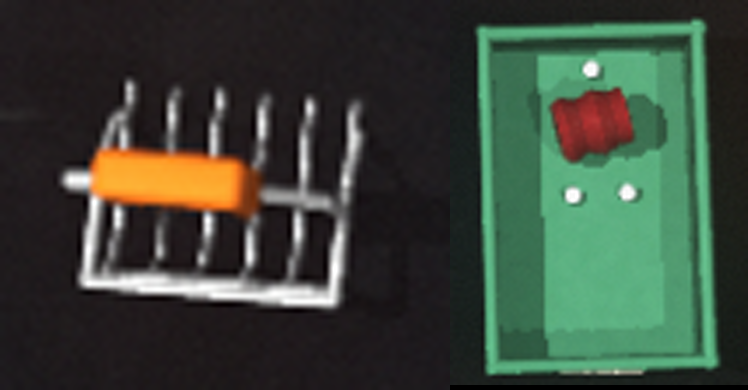

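```bash
cat >> h.py <<'E'
def tgt(yaw): return R.from_euler('xyz',[180,0,yaw],degrees=True)
def plan(pos,yaw,n,w=0.085,pose=None):
    "one row, to be sent n times"
    if pose is None: s=r.state(); p0,R0=np.array(s['tcp_pos']),R.from_euler('xyz',s['eef_rot'],degrees=True)
    else: p0,R0=np.array(pose[0]),tgt(pose[1])
    rv=(R0.inv()*tgt(yaw)).as_rotvec()/n
    S=sum(R.from_rotvec(rv*k).as_matrix() for k in range(n))
    d=np.linalg.solve(S,R0.inv().apply(np.array(pos)-p0))
    print(n,'x:',*np.round(d/1000,4),*np.round(np.degrees(rv),2),w)
E
python3 -c "
from h import *
plan([578,201.5,165],85.85,17); print(r.state()['joints'])"
```

```text
17 x: -0.0348 0.005 0.0039 -0.0 0.0 4.51 0.085
[-76.50306174  29.8734986   -2.07847491  91.64412105   1.21403486
  58.50562672  -6.46337754]
```

Request:
send_rows(motion="-0.0348 0.005 0.0039 0 0 4.51 0.085;-0.0348 0.005 0.0039 0 0 4.51 0.085;-0.0348 0.005 0.0039 0 0 4.51 0.085;-0.0348 0.005 0.0039 0 0 4.51 0.085;-0.0348 0.005 0.0039 0 0 4.51 0.085;-0.0348 0.005 0.0039 0 0 4.51 0.085;-0.0348 0.005 0.0039 0 0 4.51 0.085;-0.0348 0.005 0.0039 0 0 4.51 0.085;-0.0348 0.005 0.0039 0 0 4.51 0.085;-0.0348 0.005 0.0039 0 0 4.51 0.085;-0.0348 0.005 0.0039 0 0 4.51 0.085;-0.0348 0.005 0.0039 0 0 4.51 0.085;-0.0348 0.005 0.0039 0 0 4.51 0.085;-0.0348 0.005 0.0039 0 0 4.51 0.085;-0.0348 0.005 0.0039 0 0 4.51 0.085;-0.0348 0.005 0.0039 0 0 4.51 0.085;-0.0348 0.005 0.0039 0 0 4.51 0.085;0 0 0 0 0 0 0.085;0 0 0 0 0 0 0.085")

```text
time: 2.08
tcp_pos: [577.5, 199.1, 165.0]
eef_rot: [180.0, 0.0, 85.6]
ft_force: [-0.0, 1.7, -0.4]
gripper_width: 0.999
finger_force: 0.0
```

```bash
cat >> h.py <<'E'
def wrist(im_name=None):
    s=r.state(); im,d=r.snapshot('wrist'); c=r.get_calibration('wrist')
    if im_name: cv2.imwrite('pics/'+im_name,im[:,:,::-1])
    v,u=np.mgrid[:480,:640]; x=u-c['cx']; y=v-c['cy']; rad=np.hypot(x/c['fx'],y/c['fy'])+1e-9
    # direction (camera x right, y up, -z fwd); depth along axis
    t=np.tan(np.minimum(rad,1.45)); P=np.stack([x/c['fx']/rad*t*d,-y/c['fy']/rad*t*d,-d,np.ones_like(d)],-1)
    T=np.eye(4); T[:3,:3]=R.from_euler('xyz',s['eef_rot'],degrees=True).as_matrix(); T[:3,3]=s['tcp_pos']
    W=(P@(T@np.array(c['tool_from_camera'])).T)[...,:3]; W[d<=0]=np.nan
    return im,W
E
python3 - <<'E'
from h import *
im,W=wrist('w1.png')
hsv=cv2.cvtColor(im,cv2.COLOR_RGB2HSV)
m=(hsv[...,0]>5)&(hsv[...,0]<22)&(hsv[...,1]>150)&(W[...,2]>70)&(np.hypot(W[...,0]-578,W[...,1]-201)<60)
g=W[m]; print(len(g),g.min(0),g.max(0)); t=g[g[:,2]>105]; print(cv2.minAreaRect(t[:,:2].astype(np.float32)))
E
```

```text
736 [570.679822   180.61919258  78.90806581] [588.90157212 226.1209376  112.16792072]
((579.6376953125, 203.27886962890625), (45.35502243041992, 16.180423736572266), 86.48551940917969)
```

View pics/w1.png

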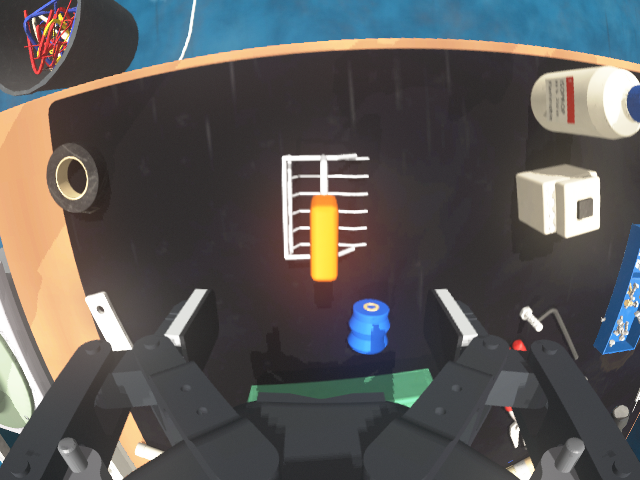

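Request:
send_rows(motion="0.002 0.001 0.01 0 0 -0.4 0.085;0.002 0.001 0.015 0 0 0 0.085;0 0 0.015 0 0 0 0.085;0 0 0.015 0 0 0 0.085;0 0 0.015 0 0 0 0.085;0 0 0.011 0 0 0 0.085;0 0 0.007 0 0 0 0.085;0 0 0 0 0 0 0.04;0 0 0 0 0 0 0.0;0 0 0 0 0 0 0;0 0 0 0 0 0 0;0 0 0 0 0 0 0;0 0 0 0 0 0 0;0 0 0 0 0 0 0;0 0 0 0 0 0 0;0 0 0 0 0 0 0", newtons=70)

```text
time: 3.47
tcp_pos: [579.7, 205.2, 77.7]
eef_rot: [180.0, -0.0, 86.2]
ft_force: [-1.9, -0.7, 6.6]
gripper_width: 0.178
finger_force: 68.2
```

```bash
python3 -c "
from h import *
plan([579.7,205.2,147.7],86.2,4,0)
plan([533.8,-50.5,147.7],91.94,12,0,pose=([579.7,205.2,147.7],86.2))"
```

```text
4 x: 0.0 0.0 -0.0175 0.01 -0.01 0.0 0
12 x: -0.0214 -0.0034 -0.0 0.0 0.0 -0.48 0
```

Request:
send_rows(motion="0 0 -0.01 0 0 0 0;0 0 -0.02 0 0 0 0;0 0 -0.02 0 0 0 0;0 0 -0.02 0 0 0 0;-0.0214 -0.0034 0 0 0 -0.48 0;-0.0214 -0.0034 0 0 0 -0.48 0;-0.0214 -0.0034 0 0 0 -0.48 0;-0.0214 -0.0034 0 0 0 -0.48 0;-0.0214 -0.0034 0 0 0 -0.48 0;-0.0214 -0.0034 0 0 0 -0.48 0;-0.0214 -0.0034 0 0 0 -0.48 0;-0.0214 -0.0034 0 0 0 -0.48 0;-0.0214 -0.0034 0 0 0 -0.48 0;-0.0214 -0.0034 0 0 0 -0.48 0;-0.0214 -0.0034 0 0 0 -0.48 0;-0.0214 -0.0034 0 0 0 -0.48 0;0 0 0 0 0 0 0;0 0 0 0 0 0 0;0 0 0 0 0 0 0")

```text
time: 5.05
tcp_pos: [533.7, -50.3, 147.5]
eef_rot: [180.0, -0.0, 92.0]
ft_force: [-0.9, 0.7, -1.3]
gripper_width: 0.181
finger_force: 68.5
```

```bash
python3 - <<'E'
from h import *
s=r.state(); print(s['tcp_pos'],s['ft_force'])
im,d=r.snapshot('scene'); cv2.imwrite('pics/s2.png',cv2.resize(im[150:350,200:440,::-1],None,fx=3,fy=3,interpolation=2))
E
```

```text
[533.6517541  -50.28335453 147.45393105] [-0.9291067   0.73120234 -1.27214434]
```

View pics/s2.png

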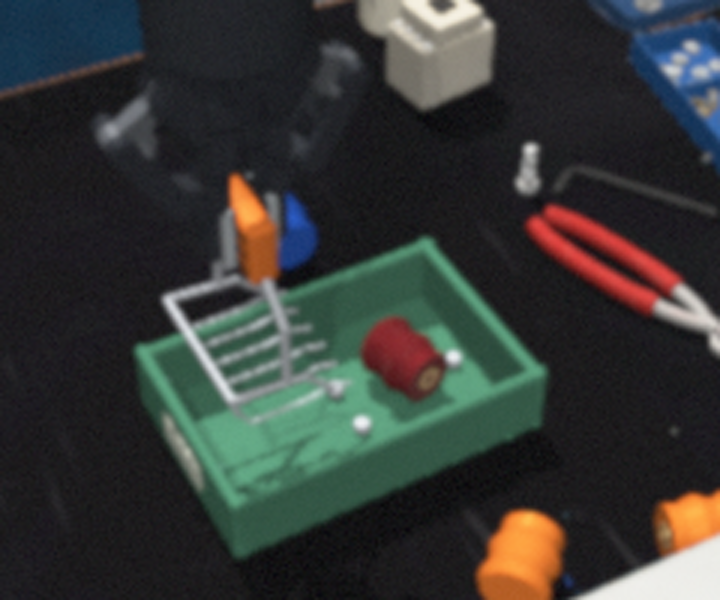

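Request:
send_rows(motion="0 0 0.012 0 0 0 0;0 0 0.015 0 0 0 0;0 0 0.015 0 0 0 0;0 0 0.012 0 0 0 0;0 0 0.006 0 0 0 0;0 0 0.003 0 0 0 0;0 0 0.001 0 0 0 0;0 0 0.001 0 0 0 0;0 0 0 0 0 0 0;0 0 0 0 0 0 0")

```text
time: 5.93
tcp_pos: [533.7, -50.7, 82.5]
eef_rot: [180.0, -0.0, 92.0]
ft_force: [0.2, -0.1, -0.9]
gripper_width: 0.175
finger_force: 68.4
```

Request:
send_rows(motion="0 0 0.0005 0 0 0 0;0 0 0.0005 0 0 0 0;0 0 0 0 0 0 0;0 0 0 0 0 0 0")

```text
time: 6.27
tcp_pos: [533.9, -50.8, 81.6]
eef_rot: [179.9, -0.0, 92.0]
ft_force: [-1.3, 1.0, 8.9]
gripper_width: 0.176
finger_force: 69.9
```

Request:
send_rows(motion="0 0 -0.0005 0 0 0 0;-0.003 0.0 0 0 0 0 0;-0.002 0 0 0 0 0 0;0 0 0 0 0 0 0")

```text
time: 6.6
tcp_pos: [533.7, -56.4, 81.6]
eef_rot: [180.0, 0.0, 91.9]
ft_force: [0.3, -0.6, 2.9]
gripper_width: 0.178
finger_force: 68.9
```

```bash
python3 - <<'E'
from h import *
print(r.state()['tcp_pos'],r.state()['ft_force'])
im,W=wrist(); cv2.imwrite('pics/w2.png',cv2.resize(im[100:400,140:540,::-1],None,fx=2,fy=2))
im,d=r.snapshot('top'); cv2.imwrite('pics/t2.png',im[:,:,::-1])
E
```

```text
[533.74163536 -56.37630715  81.62806825] [ 0.32091298 -0.61487872  2.93740518]
```

View pics/w2.png

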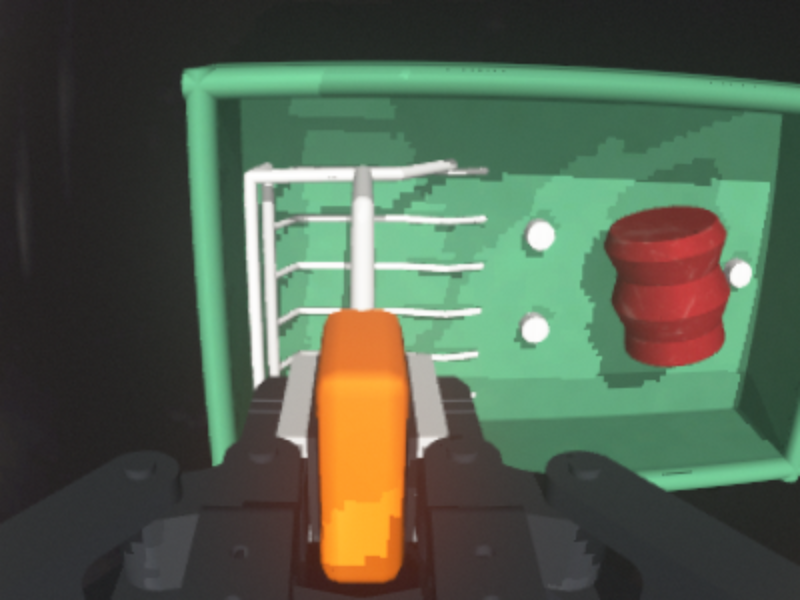

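```bash
python3 - <<'E'
from h import *
im,W=wrist()
T=R.from_euler('z',-1.94,degrees=True).as_matrix()
g=np.zeros((480,640),np.uint8); mn=im.min(2); g[mn>130]=1
n,l,st,ce=cv2.connectedComponentsWithStats(g)
for (u,v) in [(540,235),(535,329),(740,272)]:
    u,v=140+u//2,100+v//2; m=l==l[v,u]; P=W[m]; print('slug',l[v,u],m.sum(),(T@(np.nanmedian(P,0)-[583.8,-50.9,0])).round(1))
for (u,v) in [(484,218),(484,267),(478,312),(476,356)]:
    u,v=140+u//2,100+v//2; m=np.zeros_like(g,bool); m[v-4:v+5,u-12:u]=1; m&=mn>110; P=W[m]; P=P[P[:,2]<12]; print('tine',len(P),(T@(np.nanmedian(P,0)-[583.8,-50.9,0])).round(1))
m=(im[...,0]>90)&(im[...,1]<70)&(W[...,2]>10)&(W[...,2]<60)&(abs(W[...,1]+50)<60); P=W[m]; print('so',(T@(np.nanmedian(P,0)-[583.8,-50.9,0])).round(1))
E
```

```text
slug 3 196 [ 4.1 12.2  9. ]
slug 18 181 [  4.6 -18.2   9.1]
slug 5 145 [75.7 -0.1  8.8]
tine 56 [-16.5  16.4   5. ]
tine 71 [-15.3   0.9   5.3]
tine 93 [-16.8 -13.8   4.5]
tine 93 [-17.1 -29.3   3.6]
so [38.9  6.1 35.9]
```

Request:
send_rows(motion="0.0025 0 0 0 0 0 0;0.002 0.003 0 0 0 0 0;0 0.006 0 0 0 0 0;0 0.006 0 0 0 0 0;0 0.006 0 0 0 0 0;0 0.006 0 0 0 0 0;0 0.006 0 0 0 0 0;0 0.006 0 0 0 0 0;0 0.006 0 0 0 0 0;0 0.006 0 0 0 0 0;0 0.006 0 0 0 0 0;0 0.003 0 0 0 0 0;0 0 0 0 0 0 0;0 0 0 0 0 0 0")

```text
time: 7.92
tcp_pos: [594.0, -48.7, 81.7]
eef_rot: [180.0, -0.0, 92.0]
ft_force: [0.6, 0.3, 4.6]
gripper_width: 0.179
finger_force: 69.3
```

```bash
python3 - <<'E'
from h import *
print(r.state()['tcp_pos'],r.state()['ft_force'])
im,W=wrist(); cv2.imwrite('pics/w3.png',cv2.resize(im[100:400,140:540,::-1],None,fx=2,fy=2))
E
```

```text
[593.95446223 -48.68354027  81.65294962] [0.61651801 0.33321044 4.56004755]
```

View pics/w3.png

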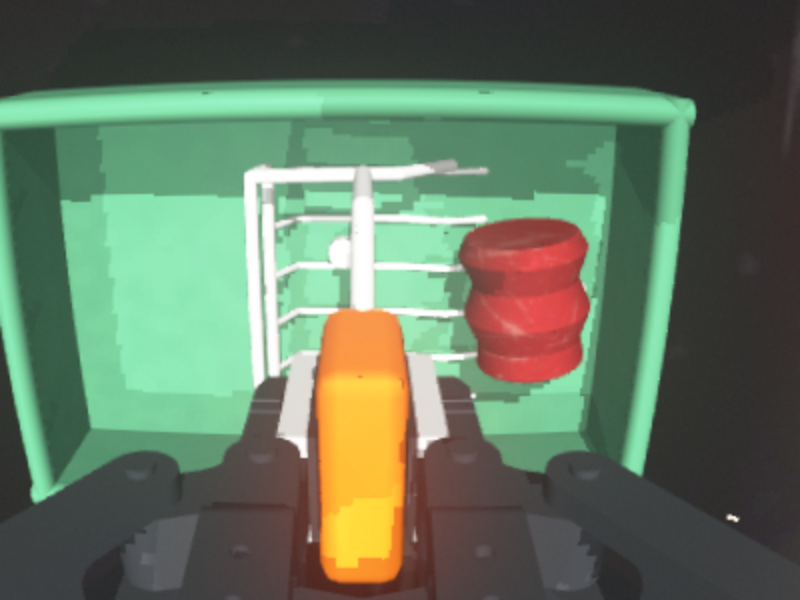

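Request:
send_rows(motion="0 0.003 0 0 0 0 0;0 0.004 0 0 0 0 0;0 0.004 0 0 0 0 0;0 0.004 0 0 0 0 0;0 0.004 0 0 0 0 0;0 0.004 0 0 0 0 0;0 0.004 0 0 0 0 0;0 0.003 0 0 0 0 0;0 0.002 0 0 0 0 0;0 0.002 0 0 0 0 0;0 0 0 0 0 0 0;0 0 0 0 0 0 0")

```text
time: 8.97
tcp_pos: [627.4, -47.7, 81.6]
eef_rot: [-180.0, -0.0, 92.0]
ft_force: [-0.8, 0.2, 6.7]
gripper_width: 0.173
finger_force: 69.7
```

Request:
send_rows(motion="0 0.002 0 0 0 0 0;0 0.002 0 0 0 0 0;0 0.0015 0 0 0 0 0;0 0 0 0 0 0 0;0 0 0 0 0 0 0")

```text
time: 9.38
tcp_pos: [632.9, -47.5, 81.6]
eef_rot: [-180.0, -0.0, 92.0]
ft_force: [-1.6, 0.0, 7.3]
gripper_width: 0.175
finger_force: 69.8
```

```bash
python3 - <<'E'
from h import *
print(r.state()['tcp_pos'],r.state()['ft_force'])
im,W=wrist(); cv2.imwrite('pics/w4.png',cv2.resize(im[100:400,140:540,::-1],None,fx=2,fy=2))
E
```

```text
[632.87955392 -47.51618985  81.62245945] [-1.62019696  0.01569796  7.26574283]
```

View pics/w4.png

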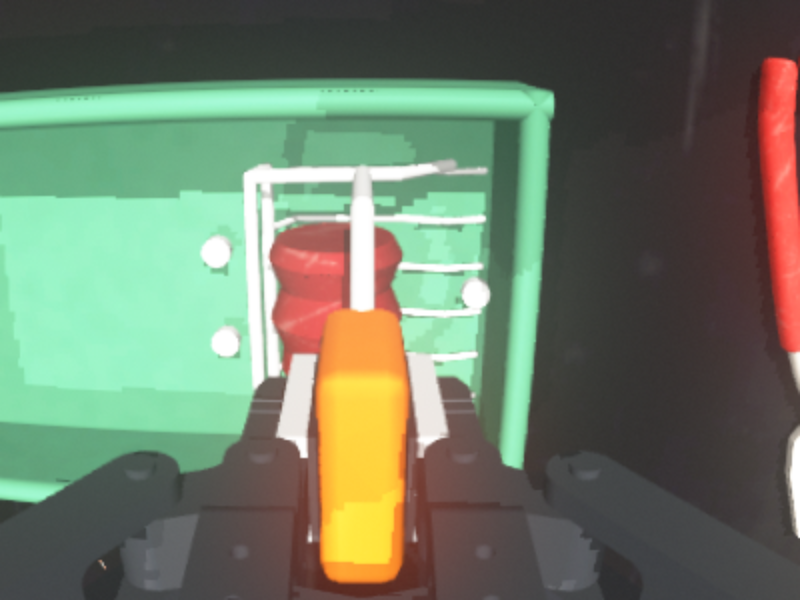

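Request:
send_rows(motion="0 -0.001 0 0 0 0 0;0 -0.002 0 0 0 0 0;0 -0.002 0 0 0 0 0;0 -0.001 0 0 0 0 0;0 0 -0.002 0 0 0 0;0 0 -0.005 0 0 0 0;0 0 -0.006 0 0 0 0;0 0 -0.005 0 0 0 0;0 0 -0.002 0 0 0 0;0.003 0 0 0 0 0 0;-0.006 0 0 0 0 0 0;0.006 0 0 0 0 0 0;-0.006 0 0 0 0 0 0;0.006 0 0 0 0 0 0;-0.003 0 0 0 0 0 0;0 0 0 0 0 0 0;0 0 0 0 0 0 0")

```text
time: 10.85
tcp_pos: [626.9, -48.2, 101.4]
eef_rot: [-180.0, 0.0, 92.0]
ft_force: [-0.6, 0.9, -0.5]
gripper_width: 0.18
finger_force: 68.4
```

```bash
python3 - <<'E'
from h import *
print(r.state()['tcp_pos'],r.state()['ft_force'])
im,W=wrist(); cv2.imwrite('pics/w5.png',cv2.resize(im[100:400,140:540,::-1],None,fx=2,fy=2))
E
```

```text
[626.88553339 -48.19643275 101.44624595] [-0.55245962  0.91197105 -0.54512409]
```

View pics/w5.png

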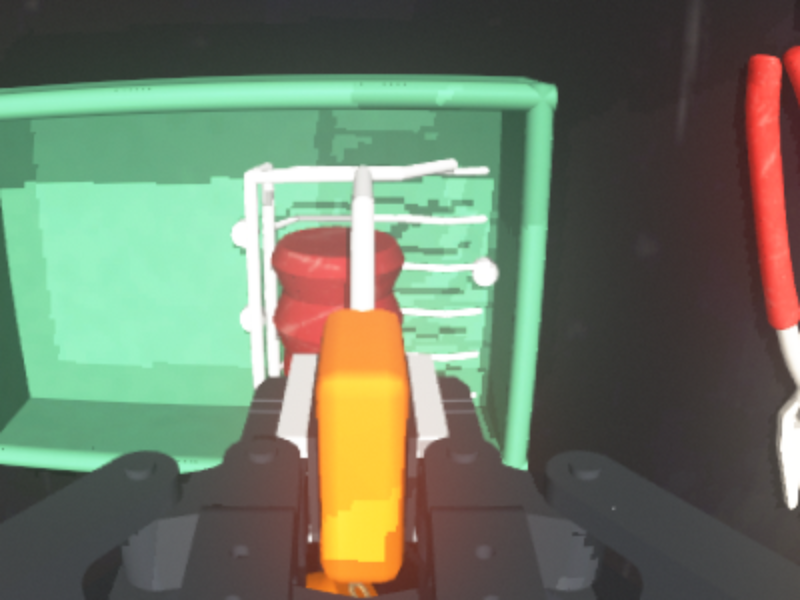

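Request:
send_rows(motion="0 0 -0.003 0 0 0 0;0 0 -0.007 0 0 0 0;0 0 -0.01 0 0 0 0;0 0 -0.012 0 0 0 0;0 0 -0.01 0 0 0 0;0 0 -0.006 0 0 0 0;0 0 -0.003 0 0 0 0;0 0 0 0 0 0 0;0 0 0 0 0 0 0")

```text
time: 11.65
tcp_pos: [626.8, -48.0, 152.4]
eef_rot: [-180.0, -0.0, 92.0]
ft_force: [-1.2, -0.5, -2.1]
gripper_width: 0.174
finger_force: 68.4
```

```bash
python3 - <<'E'
from h import *
print(r.state()['tcp_pos'],r.state()['ft_force'])
im,W=wrist(); cv2.imwrite('pics/w6.png',cv2.resize(im[100:400,140:540,::-1],None,fx=2,fy=2))
for o in r.cut_out('slug_1','wrist'): 
    P=W[o['pixels']]; print(o['p'],np.array(o['location'])*[480,640],np.nanmedian(P,0))
E
```

```text
[626.84634857 -47.97003994 152.4411975 ] [-1.18782735 -0.47817721 -2.10097556]
0.4 [217.584 369.408] [667.78064567 -49.39310271   9.10965965]
```

View pics/w6.png

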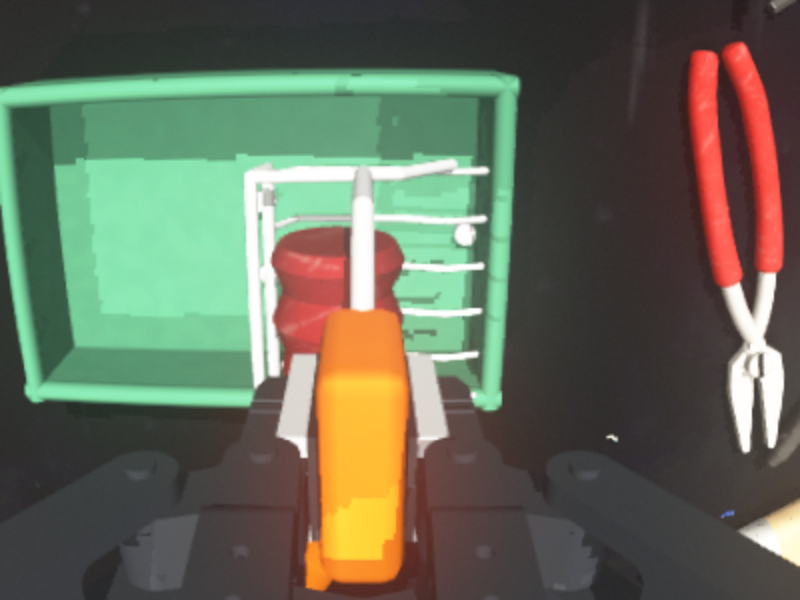

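```bash
python3 -c "
from h import *
plan([579.7,205.2,152.4],86.2,18,0)"
```

```text
18 x: 0.014 -0.0028 -0.0 -0.0 0.0 0.32 0
```

Request:
send_rows(motion="0.0035 -0.0007 0 0 0 0.08 0;0.007 -0.0014 0 0 0 0.16 0;0.0105 -0.0021 0 0 0 0.24 0;0.014 -0.0028 0 0 0 0.32 0;0.014 -0.0028 0 0 0 0.32 0;0.014 -0.0028 0 0 0 0.32 0;0.014 -0.0028 0 0 0 0.32 0;0.014 -0.0028 0 0 0 0.32 0;0.014 -0.0028 0 0 0 0.32 0;0.014 -0.0028 0 0 0 0.32 0;0.014 -0.0028 0 0 0 0.32 0;0.014 -0.0028 0 0 0 0.32 0;0.014 -0.0028 0 0 0 0.32 0;0.014 -0.0028 0 0 0 0.32 0;0.014 -0.0028 0 0 0 0.32 0;0.014 -0.0028 0 0 0 0.32 0;0.014 -0.0028 0 0 0 0.32 0;0.014 -0.0028 0 0 0 0.32 0;0.0105 -0.0021 0 0 0 0.24 0;0.007 -0.0014 0 0 0 0.16 0")

```text
time: 13.42
tcp_pos: [579.6, 203.1, 152.3]
eef_rot: [-180.0, -0.0, 86.4]
ft_force: [0.4, 0.9, -2.7]
gripper_width: 0.179
finger_force: 68.4
```

Request:
send_rows(motion="0.0035 -0.0007 0 0 0 0.08 0;0 0 0 0 0 0 0;0 0 0.006 0 0 0 0;0 0 0.012 0 0 0 0;0 0 0.012 0 0 0 0;0 0 0.012 0 0 0 0;0 0 0.012 0 0 0 0;0 0 0.006 0 0 0 0;0 0 0.003 0 0 0 0;0 0 0 0 0 0 0;0 0 0 0 0 0 0")

```text
time: 14.33
tcp_pos: [580.1, 204.4, 89.7]
eef_rot: [180.0, -0.0, 86.2]
ft_force: [0.4, -0.0, -1.7]
gripper_width: 0.176
finger_force: 68.4
```

```bash
python3 - <<'E'
from h import *
s=r.state();print(s['tcp_pos'],s['eef_rot'],s['ft_force'])
im,d=r.snapshot('top')
for l in ['standoff','slug_1','scoop']:
    for o in r.cut_out(l,'top')[:5]:
        rr,cc=np.nonzero(o['pixels']&(d>0)); P=world('top',d,rr,cc); print(l,round(o['p'],2),np.median(P,0).round(),im[rr,cc].mean(0).round())
# white blobs in tray
sub=im[195:305,310:395]; m=((sub.min(2)>150)*1).astype(np.uint8); n,l,st,ce=cv2.connectedComponentsWithStats(m)
print([(st[i,4],(ce[i]+[310,195]).round(1)) for i in range(1,n)])
im,W=wrist(); m=(im[...,0]>90)&(im[...,1]<70)&(im[...,2]<80)&(np.hypot(W[...,0]-578,W[...,1]-201)<60); P=W[m]; print('red',m.sum(),np.nanmedian(P,0),np.nanmax(P,0))
E
```

```text
[580.13211569 204.41948745  89.65449909] [ 1.79985766e+02 -1.01749534e-03  8.61969625e+01] [ 0.35399573 -0.04532108 -1.72378568]
standoff 0.94 [ 612. -194.   33.] [238. 144.  32.]
standoff 0.77 [610.  87.  33.] [ 27.  66. 154.]
standoff 0.7 [564. 193.  45.] [114.  42.  40.]
standoff 0.59 [ 707. -218.   33.] [225. 135.  33.]
slug_1 0.46 [584. -53.   5.] [ 62. 119.  86.]
scoop 0.83 [570. 182.  40.] [159. 131. 115.]
[(np.int32(15), array([349.9, 210.5])), (np.int32(12), array([359.5, 249.5])), (np.int32(12), array([344.5, 250.5]))]
red 1530 [584.61714677 212.51528858 138.18787461] [617.69799391 223.43908094 171.39766412]
```

Request:
send_rows(motion="0 0 0.005 0 0 0 0;0 0 0.004 0 0 0 0;0 0 0.002 0 0 0 0;0 0 0.001 0 0 0 0;0 0 0 0 0 0 0;0 0 0 0 0 0 0")

```text
time: 15.08
tcp_pos: [579.8, 204.4, 77.6]
eef_rot: [-180.0, -0.0, 86.2]
ft_force: [-2.7, -0.7, 6.2]
gripper_width: 0.18
finger_force: 69.7
```

Request:
send_rows(motion="0 0 0 0 0 0 0.025;0 0 0 0 0 0 0.04;0 0 0 0 0 0 0.06;0 0 0 0 0 0 0.085;0 0 0 0 0 0 0.085;0 0 0 0 0 0 0.085;0 0 0 0 0 0 0.085;0 0 0 0 0 0 0.085;0 0 -0.005 0 0 0 0.085;0 0 -0.01 0 0 0 0.085;0 0 -0.02 0 0 0 0.085;0 0 -0.02 0 0 0 0.085;0 0 -0.02 0 0 0 0.085;0 0 -0.03 0 0 0 0.085;0 0 -0.03 0 0 0 0.085;0 0 0 0 0 0 0.085;0 0 0 0 0 0 0.085")

```text
time: 16.5
tcp_pos: [580.7, 204.7, 214.9]
eef_rot: [179.8, -0.1, 86.2]
ft_force: [-0.9, -1.2, -0.8]
gripper_width: 0.995
finger_force: 0.0
```

```bash
python3 - <<'E'
from h import *
s=r.state();print(s['tcp_pos'],s['ft_force'],s['gripper_width'])
im,W=wrist('w7.png')
hsv=cv2.cvtColor(im,cv2.COLOR_RGB2HSV)
near=np.hypot(W[...,0]-578,W[...,1]-201)<60
m=(hsv[...,0]>5)&(hsv[...,0]<22)&(hsv[...,1]>150)&(W[...,2]>105)&near
g=W[m]; print('grip',len(g),cv2.minAreaRect(g[:,:2].astype(np.float32)),g[:,2].max())
for cam in ['wrist','scene']:
    if cam=='scene': im,d=r.snapshot(cam)
    for o in r.cut_out('standoff',cam):
        p=o['pixels']
        if cam=='scene': rr,cc=np.nonzero(p&(d>0)); P=world(cam,d,rr,cc)
        else: P=W[p]
        print(cam,round(o['p'],2),np.nanmedian(P,0).round(),np.nanmax(P,0).round(),im[p].mean(0).round())
E
```

```text
[580.66464321 204.730982   214.89228207] [-0.8604155  -1.15120385 -0.76736876] 0.9946636538204302
grip 419 ((579.23388671875, 202.71958923339844), (45.071414947509766, 16.178936004638672), 86.65787506103516) 112.59381620209385
wrist 0.87 [566. 215.  33.] [593. 225. 106.] [191.  82.  79.]
wrist 0.64 [612.  96.  31.] [633. 111.  38.] [ 79. 146. 235.]
scene 0.97 [609.  74.  28.] [632. 124.  38.] [ 40.  82. 174.]
scene 0.9 [ 700. -222.   33.] [ 728. -203.   39.] [228. 141.  63.]
scene 0.78 [ 610. -202.   30.] [ 654. -156.   38.] [188. 101.  41.]
scene 0.72 [568. 194.  29.] [601. 268.  62.] [114.  67.  67.]
```

The scoop is upright at its starting place, the standoff is in its pocket, and all three slugs are in the tray.

```bash
python3 -c "
from bench import r
print(r.job_done())"
```

```text
the job is handed in; nothing more can be done
None
```

The red standoff is lying in the scoop, which is upright on the bench where it stood and released; all three slugs stayed in the tray, and the job was handed in at about 17 s.

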